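# Put the blue- and red-lidded jars back behind the ledge's lip

### The job

Put the jar with the blue lid and the jar with the red lid away on the low wooden ledge: lift each over the front lip and stand it upright on the ledge's board behind the lip, in the free space on either side of the green-lidded jar. Set them down rather than letting them fall, and leave the green-lidded jar standing where it is.

Things in the scene. Friction and masses are not known exactly. Their poses are not given: they have to be found in the camera images.
- jar_blue: upright jar, 54 mm in diameter, 90 mm tall, cream body with paper band, blue screw lid (55 mm in diameter, the top 22 mm; grip across it); about 0.2 kg. Origin: centre of its underside, z up. Stands on the bench among similar containers up to 110 mm tall with other lid colours, at least 50 mm of free bench away from each.
- jar_red: upright jar, 54 mm in diameter, 90 mm tall, cream body with paper band, red screw lid (55 mm in diameter, the top 22 mm; grip across it); about 0.2 kg. Origin: centre of its underside, z up. Stands on the bench likewise.
- jar_green: upright jar, 54 mm in diameter, 90 mm tall, cream body with paper band, green screw lid (55 mm in diameter, the top 22 mm; grip across it); about 0.2 kg. Origin: centre of its underside, z up. Already stands on the ledge, near the middle of its length; to be left there.
- rack: low light-wood ledge fixed beyond the jars. Origin: centre of its underside; x away from the robot, y along the lip, z up. 116 mm deep (x), 404 mm long (y). Board top at z 18 mm; pocket x -46 to 46, y -190 to 190 mm. Walls 12 mm thick: front lip (-x) and end cheeks with tops at z 48 mm, back board top at z 60 mm. Free spaces beside the green jar: middles near x 0, y 120 and -120 mm.
Things that resemble listed ones, but are neither listed nor needed, are in the scene too. Leave any orange or purple look-alike of the jar_blue alone.

How it is judged:
At the end, for the whole second after the job is handed in: The blue-lidded and the red-lidded jar both stand on the ledge's board behind its lip (underside within 8 mm of the board's height, centre within 26 mm of the pocket's middle line and 170 mm of its middle along the lip), upright within about 10 degrees and at rest (under 0.03 m/s) (x of jar_blue in the frame of rack between -0.026 and 0.026 m and y of jar_blue in the frame of rack between -0.17 and 0.17 m and z of jar_blue in the frame of rack between 0.01 and 0.026 m and angle between each of jar_blue, jar_red's own z axis and vertical below 0.17 rad and linear speed of each of jar_blue, jar_red below 0.03 m/s and x of jar_red in the frame of rack between -0.026 and 0.026 m and y of jar_red in the frame of rack between -0.17 and 0.17 m and z of jar_red in the frame of rack between 0.01 and 0.026 m); the robot touches nothing.
It fails at once if the green-lidded jar is shifted by more than 30 mm or tipped by more than about 15 degrees (distance of jar_green from where it was at the start of the episode above 0.03 m or angle between jar_green's own z axis and vertical above 0.26 rad).
It fails at once if the blue- or red-lidded jar is let fall more than about 30 mm (faster than 0.8 m/s with no finger touching it) ((contact force between the fingers and jar_blue below 0.1 N and linear speed of jar_blue above 0.8 m/s) or (contact force between the fingers and jar_red below 0.1 N and linear speed of jar_red above 0.8 m/s)).
It also fails if it takes over 58 s, if anything falls off the work surface, if the arm or the gripper's body presses on something with over 40 N, if the wrist force passes 120 N, or if a joint passes its speed limit or range.

### The arm

A 6-joint arm with a two-finger parallel gripper is mounted at the origin on the work surface. World frame = base frame: x ahead of the robot, y to its left, z up, the work surface at z = 0. Lengths are in m, angles in rad, forces in N, time in s.
With the tool pointing down it reaches from about 0.275 to 0.725 m from the base axis. Payload 15.9 kg.
Tool frame: the origin (TCP) lies between the finger pads; the fingertips stand 14 mm ahead of it and the grasp point (between the pads) lies 5 mm behind it; z points along the fingers, y is the direction in which the jaws open and shut (so a half turn about z gives the same grasp; the last joint's range is limited). The gripper opens to 85 mm and grips with 20 to 120 N. Pads are 22 mm wide; open, the fingers measure 114 mm over their backs; the gripper's body (76 mm by 85 mm) begins 54 mm behind the grasp point. The pads swing forward as they close: fully open they stand 13 mm farther back than shut.
Start: joints at [0, 0.213, -0.034, 1.323, 0, 1.571], TCP at [0.5, -0, 0.245] pointing down, gripper open.
Joint ranges: [-2.98, 2.98], [-0.74, 1.72], [-1.14, 1.35], [-2.1, 2.04], [-1.57, 1.44], [-3.14, 3.14]. Speed limits (rad/s): [1.89, 1.89, 2.39, 2.57, 3.14, 3.14].

### API

Orientations are given as a 3x3 rotation matrix whose columns are the frame's x, y, z axes.
In Python, from workcell import * gives the robot as it stands.
- The arm moves only by the tool jog_arm, never from a script. Its argument "motion" is a list of rows, each a list of 3 entries, a list of its own where there are three numbers: the shift along the world's x, y, z in m, then the turn, a rotation vector about the world's x, y, z in rad, then the opening, from 0 (shut) to 1 (fully open). A call has 1 to 20 rows; each row shifts and turns the pose as measured when the row begins; what a row does not reach is not made up. A row lasts 1/8 s, in which the tool goes at most 62.5 mm and 10.7 degrees, less where a joint would pass 70% of its speed; a pose out of reach is approached as far as the arm can. A call with a gripper value outside its range is refused whole. The fingers move at their own pace and stop on an object; the grip force is fixed at half the most. Time passes only in rows, so rows that do not move let the fingers close. It gives the time, the measured TCP pose, the force and the opening at its end, in the units of the state.
- get_state(): the state, without advancing time (a new reading comes with each control period).
- get_image(name): name is "scene" or "side" or "wrist"; returns (picture, depth): 400x640x3 uint8, red, green, blue; 400x640 float32, m along the optical axis (not along the pixel's ray), 0 where there is no reading.
- get_calibration(name): a dict with "camera_matrix" (3x3 intrinsics, pixels), "camera_from_world" (4x4, takes a point from world to camera coordinates); the wrist camera has in their place "hand_eye" (4x4, takes a point from camera to tool coordinates, whose origin is the TCP and whose axes are the flange's). Camera axes: x right, y down, z forward; pixel columns grow to the right and rows downward; lengths in m; the calibration is good to about 2 mm. The wrist camera is an equidistant fisheye: a pixel r from the principal point sees the ray r / f radians off the axis. A picture is of the moment at which its call begins: read the wrist's pose just before it. get_calibration takes no time and is no camera call.
- close_job(): hands the job in, once; it reports no verdict.
The state is a dict: "clock": time; "q": joint angles; "dq": joint speeds; "joint_torque": joint torques, N m; "tool_pos": TCP position; "tool_rot": TCP orientation; "wrist_force": force on the tool from outside, world axes, zero at the start; "moment": the same for the moment, N m; "grip_width": finger opening in m.
Only numpy, scipy, OpenCV 4.12 (cv2) and the standard library are available. Lean on these libraries where they do the work, as an engineer would, in place of code of your own. Each camera call takes 0.05 s, during which the arm holds its last target. There are 200 camera calls.

## Working session

There is one attempt and no reset: what is moved stays moved. The work goes in short steps, Python scripts to look and compute and a tool call to move; the robot and the scene stay as the last step left them, time stands still between calls to the robot, and variables do not carry over. Pictures are saved under pics/ and viewed, about 8 in all and at most 12, crops included, and the job is handed in when it is done.

Besides the shell and the picture viewer there is one more tool, called after "Call:" as a command line: name --argument value ..., lists and objects as JSON in quotes. jog_arm: Moves the arm, as the interface text tells. Its arguments: {"type":"object","properties":{"motion":{"type":"array","items":{"type":"array"}}},"required":["motion"]}

```bash
mkdir -p pics
cat > h.py <<'E'
from workcell import *
import numpy as np, cv2
def world(name,d,cal):
    K=cal["camera_matrix"];T=np.linalg.inv(cal["camera_from_world"])
    v,u=np.mgrid[0:400,0:640]
    P=np.stack([(u-K[0,2])/K[0,0]*d,(v-K[1,2])/K[1,1]*d,d],-1)
    return P@T[:3,:3].T+T[:3,3]
E
python3 - <<'E'
from h import *
s=get_state();print(s["clock"],s["tool_pos"])
ims=[]
for n in("scene","side"):
    c=get_calibration(n);im,d=get_image(n);cv2.imwrite(f"pics/{n}0.png",im[...,::-1]);np.savez(n,im=im,d=d,W=world(n,d,{k:np.array(v) for k,v in c.items()}))
    W=np.load(n+".npz")["W"];hsv=cv2.cvtColor(im,cv2.COLOR_RGB2HSV)
    sat=((hsv[...,1]>110)&(hsv[...,2]>50)&(d>0)&(W[...,2]>.04)&(W[...,2]<.15)).astype(np.uint8)
    print(n,np.linalg.inv(c["camera_from_world"])[:3,3].round(2))
    k,l,st,ce=cv2.connectedComponentsWithStats(sat)
    for i in range(1,k):
        if st[i,4]>40:
            m=l==i;w=W[m];top=w[:,2].max();t=w[w[:,2]>top-.006]
            print(ce[i].round(),st[i,4],"hue",np.median(hsv[m][:,0]),"ztop",top.round(3),"ctr",((t.min(0)+t.max(0))/2).round(3),"ext",(t.max(0)-t.min(0)).round(3))
E
```

```text
0.0 [4.99660247e-01 1.38024940e-05 2.44790782e-01]
scene [0.77 0.35 0.9 ]
[248.  14.] 370 hue 13.0 ztop 0.081 ctr [ 0.156 -0.759  0.079] ext [0.    0.001 0.004]
[277.  97.] 481 hue 144.0 ztop 0.093 ctr [ 0.357 -0.354  0.09 ] ext [0.069 0.142 0.006]
[253. 136.] 514 hue 16.0 ztop 0.094 ctr [ 0.479 -0.299  0.091] ext [0.053 0.054 0.006]
[316. 169.] 130 hue 26.0 ztop 0.077 ctr [ 0.417 -0.112  0.074] ext [0.042 0.017 0.006]
[152. 287.] 5546 hue 110.0 ztop 0.094 ctr [ 0.871 -0.091  0.091] ext [0.1   0.625 0.006]
[336. 202.] 479 hue 1.0 ztop 0.095 ctr [ 0.45  -0.002  0.092] ext [0.053 0.052 0.006]
[110. 201.] 73 hue 26.0 ztop 0.053 ctr [ 0.852 -0.373  0.05 ] ext [0.019 0.022 0.006]
[298. 256.] 497 hue 16.0 ztop 0.052 ctr [0.621 0.033 0.049] ext [0.087 0.357 0.006]
[101. 219.] 60 hue 27.5 ztop 0.053 ctr [ 0.89  -0.342  0.05 ] ext [0.016 0.018 0.006]
[122. 218.] 50 hue 27.5 ztop 0.056 ctr [ 0.85  -0.308  0.053] ext [0.014 0.013 0.006]
[273. 300.] 226 hue 18.0 ztop 0.063 ctr [0.695 0.046 0.06 ] ext [0.026 0.397 0.006]
[381. 247.] 104 hue 9.0 ztop 0.104 ctr [0.442 0.142 0.101] ext [0.026 0.043 
[... 1302 characters left out ...]
06]
[295. 186.] 498 hue 2.0 ztop 0.093 ctr [ 0.45  -0.004  0.09 ] ext [0.055 0.056 0.006]
[535. 178.] 56 hue 23.0 ztop 0.053 ctr [ 0.891 -0.346  0.051] ext [0.022 0.021 0.005]
[328. 229.] 720 hue 30.0 ztop 0.079 ctr [ 0.42  -0.135  0.076] ext [0.059 0.06  0.006]
[410. 259.] 954 hue 17.0 ztop 0.093 ctr [ 0.478 -0.301  0.09 ] ext [0.055 0.053 0.006]
[619. 272.] 44 hue 10.0 ztop 0.15 ctr [ 0.691 -0.587  0.147] ext [0.009 0.001 0.005]
[373. 290.] 758 hue 106.0 ztop 0.093 ctr [ 0.363 -0.304  0.09 ] ext [0.053 0.052 0.006]
[314. 318.] 1137 hue 146.0 ztop 0.093 ctr [ 0.254 -0.266  0.09 ] ext [0.055 0.053 0.006]
[402. 342.] 1273 hue 146.0 ztop 0.093 ctr [ 0.329 -0.399  0.09 ] ext [0.056 0.053 0.006]
```

View pics/scene0.png

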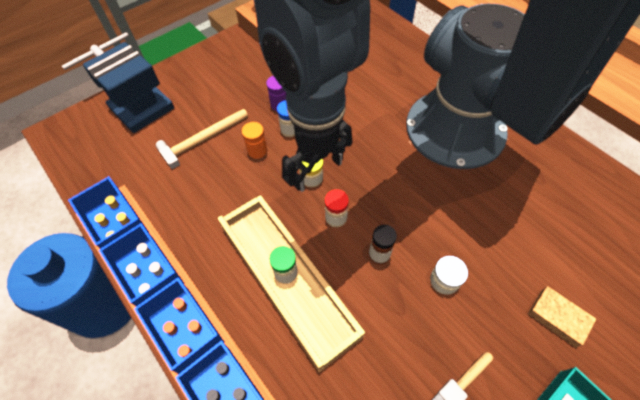

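View pics/side0.png

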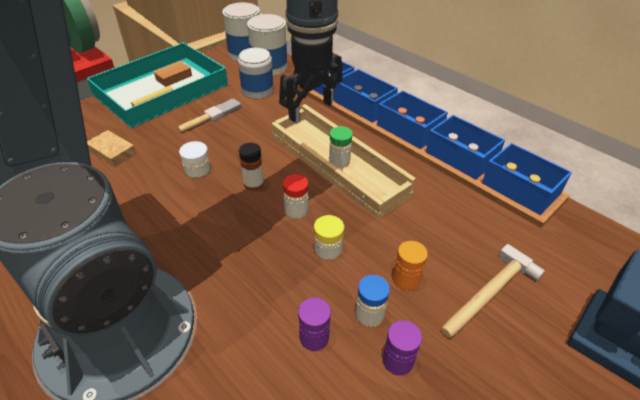

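Blue candidates: the blue lid is at side (373,290). The look-alikes are purple at (314,318) and (402,342), and orange at (410,259). Only (373,290) is blue over a cream body. The red lid is at side (295,186) and scene (336,202). Next I measure the rack and confirm with a crop.

Run:
```python
from h import *
print(np.array(get_state()["tool_rot"]).round(3))
for n in("scene","side"):
    z=np.load(n+".npz");W=z["W"];im=z["im"];hsv=cv2.cvtColor(im,cv2.COLOR_RGB2HSV)
    m=(W[...,2]>.012)&(W[...,2]<.066)&(W[...,0]>.5)&(W[...,0]<.8)&(W[...,1]>-.25)&(W[...,1]<.33)&(abs(hsv[...,0].astype(int)-19)<9)&(hsv[...,2]>110)
    k,l,st,ce=cv2.connectedComponentsWithStats(m.astype(np.uint8));m=l==1+st[1:,4].argmax()
    w=W[m];r=cv2.minAreaRect((w[:,:2]*1000).astype(np.float32));print(n,m.sum(),r,cv2.boxPoints(r).round())
    b=w[(w[:,2]>.013)&(w[:,2]<.024)];print("board",len(b),np.median(b[:,2]),b[:,:2].mean(0))
    for lo,hi in((.044,.053),(.056,.065)):
        t=w[(w[:,2]>lo)&(w[:,2]<hi)];print(lo,len(t),cv2.minAreaRect((t[:,:2]*1000).astype(np.float32)))
im=np.load("side.npz")["im"]
cv2.imwrite("pics/crop1.png",cv2.resize(im[130:390,220:470,::-1],None,fx=2.2,fy=2.2,interpolation=2))
```

```text
[[-0.     1.    -0.001]
 [ 1.     0.    -0.   ]
 [-0.    -0.001 -1.   ]]
scene 2893 ((629.5888061523438, 40.33001708984375), (395.05120849609375, 105.66736602783203), 87.1778793334961) [[ 567. -154.]
 [ 673. -160.]
 [ 692.  235.]
 [ 587.  240.]]
board 1631 0.017919771596385914 [0.61470888 0.00989806]
0.044 712 ((613.0233154296875, 39.06623840332031), (97.27861022949219, 400.4656066894531), 2.1370410919189453)
0.056 73 ((661.9995727539062, -41.55284118652344), (44.056373596191406, 222.519775390625), 15.892098426818848)
side 5901 ((636.59130859375, 45.784271240234375), (408.0391845703125, 119.8313217163086), 86.06906127929688) [[ 563. -154.]
 [ 682. -162.]
 [ 710.  245.]
 [ 591.  253.]]
board 2598 0.01821234358289009 [0.63913003 0.02946091]
0.044 1191 ((632.42724609375, 46.37535095214844), (407.58514404296875, 114.40050506591797), 86.96503448486328)
0.056 544 ((651.59375, 44.34883117675781), (401.7628479003906, 89.48075103759766), 86.17866516113281)
```

View pics/crop1.png

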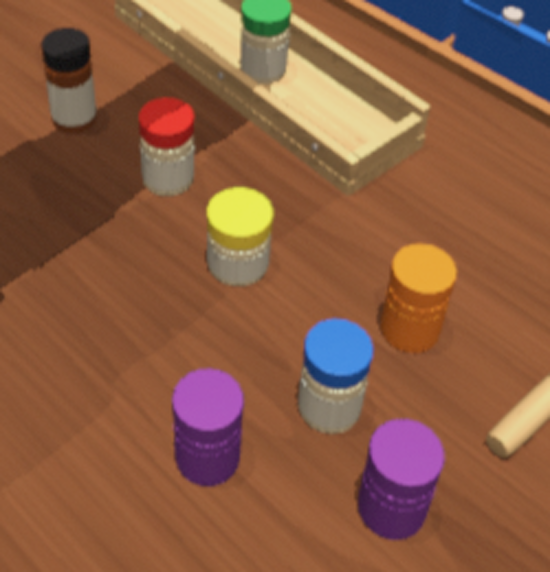

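The crop confirms one blue lid on a cream body at crop (335,375), with purple and orange look-alikes around it, and the red lid at crop (167,145). I'll do red first.

Call:
jog_arm --motion '[[[-0.025,-0.002,0],[0,0,0],1],[[-0.025,-0.001,0],[0,0,0],1],[[0,0,-0.03],[0,0,0],1],[[0,0,-0.03],[0,0,0],1],[[0,0,-0.03],[0,0,0],1],[[0,0,0],[0,0,0],1]]'

```text
clock: 0.85
tool_pos: [0.447, -0.0031, 0.1515]
tool_rot: [[0.0, 1.0, -0.003], [1.0, -0.0, -0.0], [-0.0, -0.003, -1.0]]
wrist_force: [0.0, -1.0, 0.4]
grip_width: 0.0855
```

Call:
jog_arm --motion '[[[0.003,0,-0.02],[0,0,0],1],[[0,0,-0.02],[0,0,0],1],[[0,0,-0.02],[0,0,0],1],[[0,0,-0.02],[0,0,0],1],[[0,0,0],[0,0,0],1],[[0,0,0],[0,0,0],0.3],[[0,0,0],[0,0,0],0.3],[[0,0,0],[0,0,0],0.3],[[0,0,0],[0,0,0],0.3],[[0,0,0],[0,0,0],0.3],[[0,0,0],[0,0,0],0.3]]'

```text
clock: 2.22
tool_pos: [0.4552, -0.0031, 0.0791]
tool_rot: [[-0.0, 1.0, 0.006], [1.0, 0.0, -0.0], [-0.0, 0.006, -1.0]]
wrist_force: [-0.9, -0.8, -3.2]
grip_width: 0.0537
```

Call:
jog_arm --motion '[[[0,0,0.01],[0,0,0],0.3],[[0,0,0.02],[0,0,0],0.3],[[0,0,0.03],[0,0,0],0.3],[[0,0,0.03],[0,0,0],0.3],[[0,0,0.02],[0,0,0],0.3],[[0,0,0],[0,0,0],0.3]]'

```text
clock: 2.98
tool_pos: [0.4546, -0.0031, 0.1953]
tool_rot: [[-0.0, 1.0, 0.007], [1.0, 0.0, -0.0], [-0.0, 0.007, -1.0]]
wrist_force: [1.0, 0.5, -3.2]
grip_width: 0.0534
```

```bash
cat > look.py <<'E'
from h import *
import sys
def lid(n,lo,hi,zmin=.05):
    c={k:np.array(v) for k,v in get_calibration(n).items()};im,d=get_image(n);W=world(n,d,c);h=cv2.cvtColor(im,cv2.COLOR_RGB2HSV)
    return im,d,W,h
if __name__=="__main__":
    s=get_state();print(s["clock"],np.round(s["tool_pos"],4),np.round(s["wrist_force"],1),s["grip_width"])
    for n in("side","scene"):
        im,d,W,h=lid(n,0,0);cv2.imwrite(f"pics/{n}_{sys.argv[1]}.png",im[...,::-1])
        H=h[...,0].astype(int)
        for nm,m in(("red",(H<5)|(H>174)),("green",(H>50)&(H<75)),("blue",(H>100)&(H<116))):
            m=m&(h[...,1]>120)&(h[...,2]>60)&(d>0)&(W[...,2]>.04)&(W[...,2]<.35)&(W[...,0]>.25)&(W[...,0]<.74)&(W[...,1]>-.4)&(W[...,1]<.3)
            k,l,st,ce=cv2.connectedComponentsWithStats(m.astype(np.uint8))
            if k<2: continue
            i=1+st[1:,4].argmax();w=W[l==i];z=np.percentile(w[:,2],95);t=w[w[:,2]>z-.006];print(n,nm,st[i,4],ce[i].round(),"top",z.round(3),((t.min(0)+t.max(0))/2)[:2].round(3),(t.max(0)-t.min(0)).round(3))
E
python3 look.py a
```

```text
2.975 [ 0.4546 -0.0031  0.1953] [ 1.   0.5 -3.2] 0.05338102120959521
side red 401 [299. 141.] top 0.211 [ 0.456 -0.004] [0.057 0.053 0.042]
side green 335 [341. 136.] top 0.11 [0.632 0.034] [0.052 0.05  0.008]
side blue 746 [373. 290.] top 0.091 [ 0.363 -0.304] [0.054 0.052 0.008]
scene red 403 [338. 175.] top 0.232 [0.468 0.012] [0.033 0.01  0.043]
scene green 483 [282. 259.] top 0.11 [0.634 0.039] [0.053 0.051 0.008]
scene blue 305 [287. 110.] top 0.092 [ 0.365 -0.302] [0.054 0.053 0.008]
```

View pics/side_a.png

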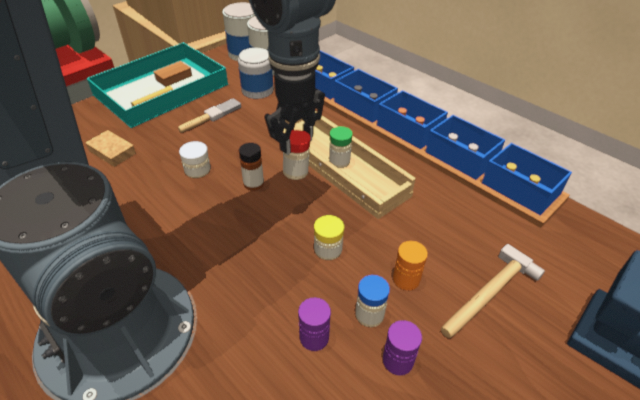

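The jar is held level, with the red lid at (299,141). I'll carry it above everything to the left slot.

Call:
jog_arm --motion '[[[0,0,0.03],[0,0,0],0.3],[[0,0,0.02],[0,0,0],0.3],[[0.015,0.013,0],[0,0,0],0.3],[[0.025,0.023,0],[0,0,0],0.3],[[0.03,0.027,0],[0,0,0],0.3],[[0.03,0.027,0],[0,0,0],0.3],[[0.03,0.027,0],[0,0,0],0.3],[[0.03,0.027,0],[0,0,0],0.3],[[0.02,0.017,0],[0,0,0],0.3],[[0.008,0.006,0],[0,0,0],0.3],[[0,0,0],[0,0,0],0.3],[[0,0,0],[0,0,0],0.3]]'

```text
clock: 4.58
tool_pos: [0.645, 0.1755, 0.2236]
tool_rot: [[-0.001, 1.0, -0.019], [1.0, 0.001, -0.003], [-0.003, -0.019, -1.0]]
wrist_force: [-1.0, -0.7, -3.1]
grip_width: 0.0534
```

```bash
python3 look.py b; python3 -c "
import cv2;a=cv2.imread('pics/side_b.png')[60:260,180:430];b=cv2.imread('pics/scene_b.png')[160:360,200:400]
cv2.imwrite('pics/cb.png',cv2.resize(cv2.hconcat([a,b]),None,fx=1.75,fy=1.75))"
```

```text
4.575 [0.645  0.1755 0.2236] [-1.  -0.7 -3.1] 0.05343724306778366
side red 257 [307.  65.] top 0.24 [0.648 0.171] [0.055 0.048 0.023]
side green 336 [341. 136.] top 0.11 [0.634 0.034] [0.053 0.052 0.008]
side blue 745 [373. 290.] top 0.091 [ 0.362 -0.304] [0.053 0.052 0.007]
scene red 354 [323. 300.] top 0.343 [0.66 0.21] [0.024 0.008 0.01 ]
scene green 119 [276. 264.] top 0.11 [0.652 0.039] [0.017 0.044 0.007]
```

View pics/cb.png

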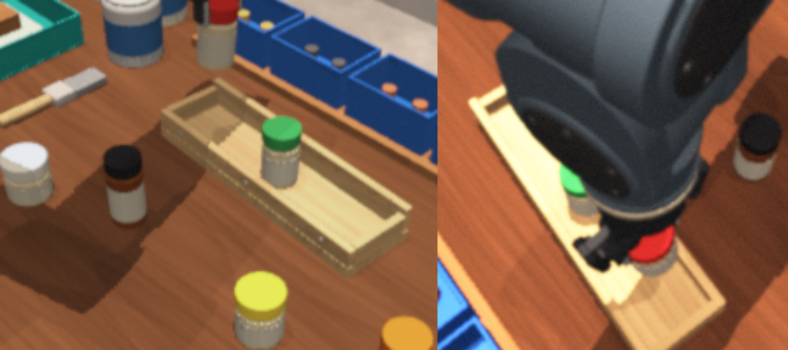

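Red hangs over the left slot: side-crop (218,35), scene-crop (650,245). It is about 12 mm far in y.

Call:
jog_arm --motion '[[[0,-0.006,-0.01],[0,0,0],0.3],[[0,-0.006,-0.02],[0,0,0],0.3],[[0,0,-0.03],[0,0,0],0.3],[[0,0,-0.03],[0,0,0],0.3],[[0,0,-0.01],[0,0,0],0.3],[[0,0,0],[0,0,0],0.3]]'

```text
clock: 5.42
tool_pos: [0.6438, 0.1593, 0.1213]
tool_rot: [[0.002, 1.0, -0.016], [1.0, -0.002, -0.003], [-0.003, -0.016, -1.0]]
wrist_force: [-0.5, 0.1, -2.6]
grip_width: 0.0535
```

Call:
jog_arm --motion '[[[0,0,-0.008],[0,-0.016,0],0.3],[[0,0,-0.006],[0,0,0],0.3],[[0,0,-0.003],[0,0,0],0.3],[[0,0,0],[0,0,0],0.3]]'

```text
clock: 5.92
tool_pos: [0.6455, 0.1593, 0.1076]
tool_rot: [[0.002, 1.0, 0.005], [1.0, -0.002, -0.002], [-0.002, 0.005, -1.0]]
wrist_force: [-0.7, 0.6, -3.5]
grip_width: 0.0536
```

Call:
jog_arm --motion '[[[0,0,-0.004],[0,0,0],0.3],[[0,0,-0.003],[0,0,0],0.3],[[0,0,-0.002],[0,0,0],0.3]]'

```text
clock: 6.3
tool_pos: [0.6459, 0.1594, 0.0986]
tool_rot: [[0.002, 1.0, 0.006], [1.0, -0.002, -0.002], [-0.002, 0.006, -1.0]]
wrist_force: [0.0, -0.0, -3.3]
grip_width: 0.0534
```

Call:
jog_arm --motion '[[[0,0,-0.002],[0,0,0],0.3],[[0,0,-0.002],[0,0,0],0.3]]'

```text
clock: 6.55
tool_pos: [0.646, 0.1597, 0.0957]
tool_rot: [[0.002, 1.0, 0.006], [1.0, -0.002, -0.001], [-0.001, 0.006, -1.0]]
wrist_force: [-12.6, -1.0, 32.4]
grip_width: 0.0533
```

Call:
jog_arm --motion '[[[0,0,0.001],[0,0,0],0.3],[[0,0,0],[0,0,0],0.75],[[0,0,0],[0,0,0],0.9],[[0,0,0],[0,0,0],1],[[0,0,0],[0,0,0],1],[[0,0,0.01],[0,0,0],1],[[0,0,0.02],[0,0,0],1],[[0,0,0.04],[0,0,0],1],[[0,0,0.05],[0,0,0],1],[[-0.03,-0.02,0],[0,0,0],1],[[-0.04,-0.04,0],[0,0,0],1],[[-0.04,-0.05,0],[0,0,0],1],[[-0.04,-0.05,0],[0,0,0],1],[[-0.04,-0.05,0],[0,0,0],1],[[-0.03,-0.05,0],[0,0,0],1],[[-0.01,-0.05,0],[0,0,0],1],[[-0.01,-0.05,0],[0,0,0],1]]'

```text
clock: 8.68
tool_pos: [0.4054, -0.2007, 0.2309]
tool_rot: [[-0.003, 1.0, 0.023], [1.0, 0.003, -0.002], [-0.002, 0.023, -1.0]]
wrist_force: [1.5, 0.2, 0.2]
grip_width: 0.0853
```

```bash
python3 look.py c; python3 -c "
import cv2;a=cv2.imread('pics/side_c.png')[60:260,230:480];b=cv2.imread('pics/scene_c.png')[160:360,200:400]
cv2.imwrite('pics/cc.png',cv2.resize(cv2.hconcat([a,b]),None,fx=1.75,fy=1.75))"
```

```text
8.675 [ 0.4054 -0.2007  0.2309] [1.5 0.2 0.2] 0.0852804866539999
side red 309 [308. 114.] top 0.11 [0.64  0.157] [0.052 0.054 0.009]
side green 38 [332. 138.] top 0.345 [ 0.372 -0.185] [0.005 0.011 0.006]
side blue 750 [373. 290.] top 0.091 [ 0.363 -0.304] [0.054 0.052 0.007]
scene red 583 [317. 306.] top 0.11 [0.641 0.162] [0.053 0.052 0.007]
scene green 482 [282. 259.] top 0.11 [0.635 0.039] [0.052 0.051 0.008]
scene blue 296 [287. 110.] top 0.092 [ 0.395 -0.261] [0.116 0.136 0.163]
```

View pics/cc.png

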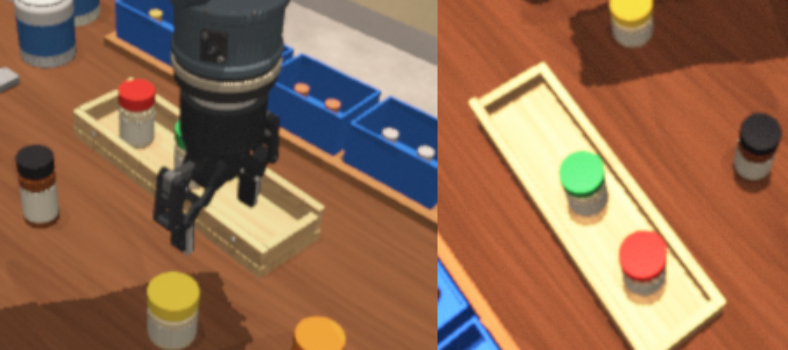

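Red stands upright in the left slot, at scene-crop (643,262), and green is unmoved. For blue I turn the jaws 35° to keep clear of its neighbours.

Call:
jog_arm --motion '[[[-0.01,-0.025,0],[0,-0.02,0.153],1],[[-0.01,-0.026,0],[0,0,0.153],1],[[-0.01,-0.026,0],[0,0,0.153],1],[[-0.01,-0.024,0],[0,0,0.151],1],[[0,0,0],[0,0,0],1],[[0,0,0],[0,0,0],1]]'

```text
clock: 9.52
tool_pos: [0.3651, -0.3056, 0.2345]
tool_rot: [[-0.585, 0.81, 0.041], [0.811, 0.584, 0.021], [-0.007, 0.046, -0.999]]
wrist_force: [0.2, 0.7, 0.2]
grip_width: 0.0856
```

Call:
jog_arm --motion '[[[-0.002,0.001,-0.01],[-0.021,0.041,0],1],[[0,0,-0.03],[0,0,0],1],[[0,0,-0.03],[0,0,0],1],[[0,0,-0.02],[0,0,0],1],[[0,0,0],[0,0,0],1]]'

```text
clock: 10.15
tool_pos: [0.3655, -0.3002, 0.144]
tool_rot: [[-0.581, 0.814, 0.002], [0.814, 0.581, -0.002], [-0.003, 0.0, -1.0]]
wrist_force: [0.5, -0.1, 0.7]
grip_width: 0.0851
```

Call:
jog_arm --motion '[[[-0.002,-0.003,-0.015],[0,0,0],1],[[0,0,-0.02],[0,0,0],1],[[0,0,-0.02],[0,0,0],1],[[0,0,-0.012],[0,0,0],1],[[0,0,0],[0,0,0],1]]'

```text
clock: 10.78
tool_pos: [0.3651, -0.3038, 0.0766]
tool_rot: [[-0.58, 0.815, 0.005], [0.815, 0.58, -0.005], [-0.008, 0.001, -1.0]]
wrist_force: [0.4, 0.1, 1.2]
grip_width: 0.0855
```

Call:
jog_arm --motion '[[[-0.002,0,0],[0,0,0],1],[[0,0,0],[0,0,0],0.3],[[0,0,0],[0,0,0],0.3],[[0,0,0],[0,0,0],0.3],[[0,0,0],[0,0,0],0.3],[[0,0,0],[0,0,0],0.3],[[0,0,0],[0,0,0],0.3]]'

```text
clock: 11.65
tool_pos: [0.3639, -0.3047, 0.0787]
tool_rot: [[-0.579, 0.815, 0.008], [0.815, 0.579, -0.007], [-0.011, 0.002, -1.0]]
wrist_force: [-0.1, -0.7, -1.9]
grip_width: 0.053
```

Call:
jog_arm --motion '[[[0,0,0.01],[0,0,0],0.3],[[0,0,0.02],[0,0,0],0.3],[[0,0,0.03],[0,0,0],0.3],[[0,0,0.04],[0,0,0],0.3],[[0,0,0.03],[0,0,0],0.3],[[0,0,0.01],[0,0,0],0.3],[[0,0,0],[0,0,0],0.3]]'

```text
clock: 12.52
tool_pos: [0.3631, -0.304, 0.2253]
tool_rot: [[-0.579, 0.815, 0.008], [0.815, 0.579, -0.008], [-0.011, 0.002, -1.0]]
wrist_force: [-0.4, 0.6, -1.9]
grip_width: 0.0532
```

Call:
jog_arm --motion '[[[0.015,0.012,0],[0,0,0],0.3],[[0.025,0.022,0],[0,0,0],0.3],[[0.032,0.028,0],[0,0,0],0.3],[[0.032,0.028,0],[0,0,0],0.3],[[0.032,0.028,0],[0,0,0],0.3],[[0.032,0.028,0],[0,0,0],0.3],[[0.032,0.028,0],[0,0,0],0.3],[[0.025,0.022,0],[0,0,0],0.3],[[0.015,0.013,0],[0,0,0],0.3],[[0,0,0],[0,0,0],0.3],[[0,0,0],[0,0,0],0.3]]'

```text
clock: 13.9
tool_pos: [0.6042, -0.0857, 0.2087]
tool_rot: [[-0.578, 0.816, -0.013], [0.816, 0.578, -0.002], [0.006, -0.012, -1.0]]
wrist_force: [0.0, 0.3, -2.5]
grip_width: 0.053
```

Call:
jog_arm --motion '[[[0.012,0.003,0],[0,-0.013,0],0.3],[[0.012,0.003,0],[0,0,0],0.3],[[0,0,-0.015],[0,0,0],0.3],[[0,0,-0.025],[0,0,0],0.3],[[0,0,-0.02],[0,0,0],0.3],[[0,0,-0.01],[0,0,0],0.3],[[0,0,0],[0,0,0],0.3]]'

```text
clock: 14.78
tool_pos: [0.6271, -0.0821, 0.1335]
tool_rot: [[-0.575, 0.818, 0.001], [0.818, 0.575, -0.002], [-0.003, -0.0, -1.0]]
wrist_force: [0.2, 0.6, -1.8]
grip_width: 0.0535
```

```bash
python3 look.py d; python3 -c "
import cv2;a=cv2.imread('pics/side_d.png')[60:260,230:480];b=cv2.imread('pics/scene_d.png')[160:360,200:400]
cv2.imwrite('pics/cd.png',cv2.resize(cv2.hconcat([a,b]),None,fx=1.75,fy=1.75))"
```

```text
14.775 [ 0.6271 -0.0821  0.1335] [ 0.2  0.6 -1.8] 0.053482427467042105
side red 310 [308. 114.] top 0.11 [0.641 0.157] [0.054 0.053 0.007]
side green 334 [340. 136.] top 0.11 [0.632 0.033] [0.052 0.049 0.008]
side blue 108 [369. 146.] top 0.184 [ 0.572 -0.109] [0.003 0.003 0.025]
scene red 578 [317. 306.] top 0.11 [0.641 0.162] [0.054 0.051 0.007]
scene green 501 [282. 259.] top 0.11 [0.635 0.039] [0.053 0.053 0.008]
scene blue 313 [254. 211.] top 0.15 [ 0.624 -0.075] [0.045 0.05  0.072]
```

View pics/cd.png

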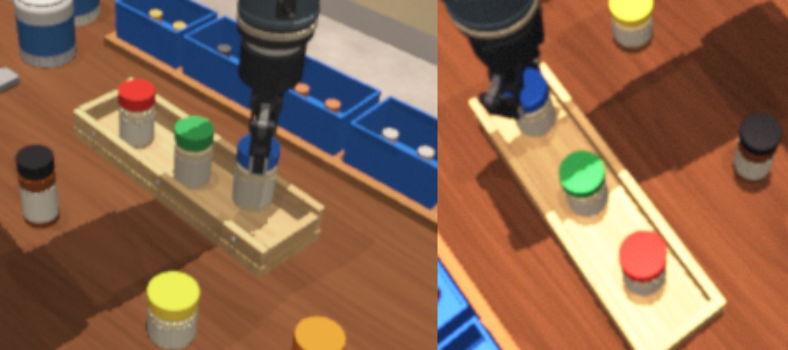

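The blue jar hangs over the right slot, at side-crop (255,175) and scene-crop (535,100), level and clear of the lip.

Call:
jog_arm --motion '[[[0,0.003,-0.012],[0,0,0],0.3],[[0,0,-0.012],[0,0,0],0.3],[[0,0,-0.006],[0,0,0],0.3],[[0,0,0],[0,0,0],0.3]]'

```text
clock: 15.38
tool_pos: [0.6283, -0.0789, 0.1034]
tool_rot: [[-0.575, 0.818, 0.005], [0.818, 0.575, -0.003], [-0.005, 0.002, -1.0]]
wrist_force: [-0.2, -0.4, -2.5]
grip_width: 0.0533
```

Call:
jog_arm --motion '[[[0,0,-0.003],[0,0,0],0.3],[[0,0,-0.002],[0,0,0],0.3],[[0,0,-0.001],[0,0,0],0.3]]'

```text
clock: 15.75
tool_pos: [0.6286, -0.079, 0.0976]
tool_rot: [[-0.575, 0.818, 0.005], [0.818, 0.575, -0.003], [-0.005, 0.003, -1.0]]
wrist_force: [0.4, 0.1, -2.1]
grip_width: 0.053
```

Call:
jog_arm --motion '[[[0,0,-0.0015],[0,0,0],0.3]]'

```text
clock: 15.88
tool_pos: [0.6288, -0.079, 0.0965]
tool_rot: [[-0.575, 0.818, 0.006], [0.818, 0.575, -0.003], [-0.006, 0.003, -1.0]]
wrist_force: [-7.9, -0.4, 20.9]
grip_width: 0.0531
```

The force shows contact with the board, so I release and retreat.

Call:
jog_arm --motion '[[[0,0,0],[0,0,0],0.75],[[0,0,0],[0,0,0],0.9],[[0,0,0],[0,0,0],1],[[0,0,0],[0,0,0],1],[[0,0,0.01],[0,0,0],1],[[0,0,0.02],[0,0,0],1],[[0,0,0.04],[0,0,0],1],[[0,0,0.05],[0,0,0],1],[[-0.03,0,0.02],[0,0,0],1],[[-0.04,0,0],[0,0,0],1],[[-0.04,0,0],[0,0,0],1],[[-0.04,0,0],[0,0,0],1],[[-0.03,0,0],[0,0,0],1],[[0,0,0],[0,0,0],1]]'

```text
clock: 17.62
tool_pos: [0.444, -0.0789, 0.2481]
tool_rot: [[-0.575, 0.818, 0.014], [0.818, 0.575, -0.004], [-0.012, 0.009, -1.0]]
wrist_force: [0.5, 0.2, -0.0]
grip_width: 0.0853
```

```bash
python3 look.py e; python3 -c "
import cv2;a=cv2.imread('pics/side_e.png')[60:260,230:480];b=cv2.imread('pics/scene_e.png')[160:360,200:400]
cv2.imwrite('pics/ce.png',cv2.resize(cv2.hconcat([a,b]),None,fx=1.75,fy=1.75))"
```

```text
17.625 [ 0.444  -0.0789  0.2481] [ 0.5  0.2 -0. ] 0.08527805814852778
side red 111 [302. 114.] top 0.344 [ 0.384 -0.106] [0.008 0.008 0.01 ]
side green 333 [341. 136.] top 0.11 [0.633 0.035] [0.051 0.051 0.007]
side blue 394 [375. 159.] top 0.109 [ 0.626 -0.079] [0.054 0.052 0.007]
scene red 582 [317. 306.] top 0.11 [0.641 0.161] [0.054 0.052 0.008]
scene green 480 [282. 259.] top 0.11 [0.634 0.039] [0.052 0.051 0.007]
scene blue 457 [253. 220.] top 0.11 [ 0.629 -0.076] [0.051 0.054 0.008]
```

View pics/ce.png

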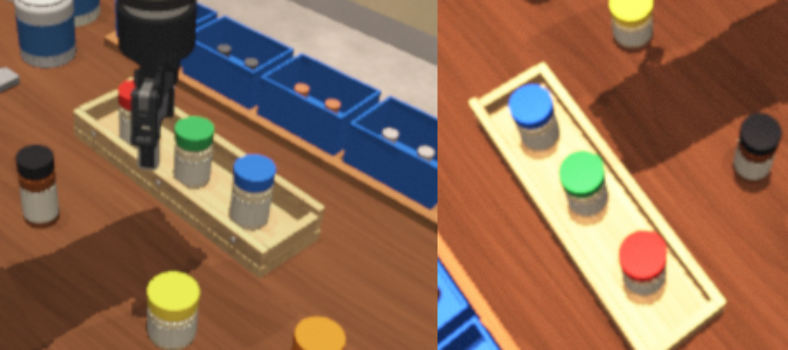

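All three jars stand upright on the board: blue at scene-crop (532,115), green (583,188) and red (643,262). The lid tops are at about z 0.11 and the gripper is clear, so I'm handing in.

```bash
python3 -c "
from workcell import *
print(close_job())"
```

```text
the job is handed in; nothing more can be done
None
```

Both jars are on the ledge, and I handed the job in at about 17.7 s of the 58 s allowed. I set red down in the left slot and blue in the right slot. Each was lowered until the wrist force showed board contact (32 N for red, 21 N for blue), then released.

| Jar | Last measured position (x, y) | Lid top z |
|---|---|---|
| Red | (0.641, 0.161) | 0.11 |
| Blue | (0.629, -0.076) | 0.11 |
| Green | (0.634, 0.039) | 0.11 |

- **Placement:** Red and blue are each within a few millimetres of the pocket's middle line. All three lids are at the height expected for jars standing level on the board.
- **Green jar:** It has not measurably moved from its first reading of (0.635, 0.039).
- **Gripper:** It is open and clear of everything, with wrist force near zero.
- **Disagreements:** The two cameras differ by up to about 5 mm. In the last check the side camera's red reading was invalid because the gripper blocked its view, so red's final position comes from the scene camera alone. The side camera had agreed with it before the blue jar was released.

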